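# Set out the dent barrels in order of size

## Robot

A 6-joint arm with a two-finger parallel gripper is mounted at the origin on the work surface. World frame = base frame: x ahead of the robot, y to its left, z up, the work surface at z = 0. Lengths are in mm, angles in rad, forces in N, time in s.
With the tool pointing down it reaches from about 350 to 875 mm from the base axis. Payload 4.2 kg.
Tool frame: the origin (TCP) lies between the finger pads; the fingertips stand 11 mm ahead of it and the grasp point (between the pads) lies 8 mm behind it; z points along the fingers, y is the direction in which the jaws open and shut (so a half turn about z gives the same grasp; the last joint's range is limited). The gripper opens to 85 mm and grips with 20 to 120 N. Pads are 22 mm wide; open, the fingers measure 114 mm over their backs; the gripper's body (76 mm by 85 mm) begins 54 mm behind the grasp point. The pads swing forward as they close: fully open they stand 13 mm farther back than shut.
Start: joints at [-0.971, 0.385, 0.008, 0, -1.194, -0.259], TCP at [208.915, -589.028, 242.312] pointing down, gripper open.
Joint ranges: [-3.14, 3.14], [-1.21, 2.06], [-1.07, 1.41], [-3.16, 2.05], [-2.99, -0.16], [-3.1, 3.1]. Speed limits (rad/s): [2.79, 2.79, 3.14, 3.14, 3.14, 3.14].

## Interface

Orientations are given as a unit quaternion [x, y, z, w].
In Python, from bench import * gives the robot as it stands.
- The arm moves only by the tool servo_tool, never from a script. Its argument "rows" is a list of rows, each a list of 7 numbers: the opening, from 0 (shut) to 1 (fully open), then the shift along the tool's x, y, z in cm, then the turn, a rotation vector about the tool's x, y, z in degrees. A call has 1 to 12 rows; each row shifts and turns the commanded pose from where the row before left it, along the tool's axes as they then stand; what a row does not reach is not made up. A row lasts 1/10 s, in which the tool goes at most 50 mm and 8.59 degrees, less where a joint would pass 70% of its speed; a pose out of reach is approached as far as the arm can. A call is refused whole if a number of a shift passes 5 or a number of a turn 8.59, either way. A call with a gripper value outside its range is refused whole. The fingers move at their own pace and stop on an object; the grip force is fixed at half the most. Time passes only in rows, so rows that do not move let the fingers close. It gives the time, the measured TCP pose, the force and the opening at its end, in the units of the state.
- read_state(): the state, without advancing time (a new reading comes with each control period).
- get_image(name): name is "side" or "top" or "wrist"; returns a dict with "image" (420x560x3 uint8, red, green, blue), "mtx" (3x3 intrinsics, pixels), "k1" (the pictures are not rectified: a ray, as slopes to the right and down, at radius r is drawn at 1 + k1 r^2 times it, then the intrinsics apply), "extrinsics" (4x4, takes a point from camera to world coordinates). Camera axes: x right, y up, looking along -z (the intrinsics and any distortion apply to the point x, -y, -z); pixel columns grow to the right and rows downward; lengths in mm; the calibration is good to about 2 mm. A picture is of the moment at which its call begins. There is no depth.
- job_done(): hands the job in, once; it reports no verdict.
The state is a dict: "clock": time; "joints": joint angles; "joint_vel": joint speeds; "joint_efforts": joint torques, N m; "position": TCP position; "ee_rot": TCP orientation; "contact_force": force on the tool from outside, world axes, zero at the start; "wrist_torque": the same for the moment, N m; "gripper_width": finger opening in mm.
Only numpy, scipy, OpenCV 4.12 (cv2) and the standard library are available. Lean on these libraries where they do the work, as an engineer would, in place of code of your own. Each camera call takes 0.05 s, during which the arm holds its last target. There are 200 camera calls.

## Task

Get the dent barrels ready for working out a dent: stand the four steel barrels upright, screw hole up, on the four cork seats of the wooden rack, one centred on each seat, in order of size along the row, with the smallest on the seat next to the white funnel hopper and the largest at the far end. Leave the blackwood joint behind the rack where it lies.

Things in the scene. Friction and masses are not known exactly. Their poses are not given: they have to be found in the camera images.
- barrel_22: The smallest of four loose dent barrels: dark solid steel, upright barrel shape, 22 mm in diameter over the straight middle half of its height, 32 mm tall, rounded in at both ends to flat faces 17 mm across, a small dark screw hole in the top face; about 85 g. Stands on the cart top (z = 0), hole up. Origin: centre of its underside; z up along its axis.
- barrel_29: The second smallest of four loose dent barrels: dark solid steel, upright barrel shape, 29 mm in diameter over the straight middle half of its height, 38 mm tall, rounded in at both ends to flat faces 22 mm across, a small dark screw hole in the top face; about 180 g. Stands on the cart top (z = 0), hole up. Origin: centre of its underside; z up along its axis.
- barrel_36: The second largest of four loose dent barrels: dark solid steel, upright barrel shape, 36 mm in diameter over the straight middle half of its height, 44 mm tall, rounded in at both ends to flat faces 27 mm across, a small dark screw hole in the top face; about 320 g. Stands on the cart top (z = 0), hole up. Origin: centre of its underside; z up along its axis.
- barrel_43: The largest of four loose dent barrels: dark solid steel, upright barrel shape, 43 mm in diameter over the straight middle half of its height, 50 mm tall, rounded in at both ends to flat faces 33 mm across, a small dark screw hole in the top face; about 500 g. Stands on the cart top (z = 0), hole up. Origin: centre of its underside; z up along its axis.
- seat_a: Fixed flat cork disc, 48 mm in diameter, 4 mm thick: the end seat at the rack's -y end. The four alike seats a, b, c, d stand 70 mm apart in a straight row on a fixed wooden rack (a bar 66 mm wide, 290 mm long, 12 mm high, turned up to 0.2 rad). Origin: centre of the disc's underside, on the rack's top; the disc's top is 4 mm above it, about 16 mm above the cart top. y runs along the row from a to d, x across it, away from the robot.
- seat_b: Fixed flat cork disc, 48 mm in diameter, 4 mm thick: next to seat_a. The four alike seats a, b, c, d stand 70 mm apart in a straight row on a fixed wooden rack (a bar 66 mm wide, 290 mm long, 12 mm high, turned up to 0.2 rad). Origin: centre of the disc's underside, on the rack's top; the disc's top is 4 mm above it, about 16 mm above the cart top. y runs along the row from a to d, x across it, away from the robot.
- seat_c: Fixed flat cork disc, 48 mm in diameter, 4 mm thick: next to seat_d. The four alike seats a, b, c, d stand 70 mm apart in a straight row on a fixed wooden rack (a bar 66 mm wide, 290 mm long, 12 mm high, turned up to 0.2 rad). Origin: centre of the disc's underside, on the rack's top; the disc's top is 4 mm above it, about 16 mm above the cart top. y runs along the row from a to d, x across it, away from the robot.
- seat_d: Fixed flat cork disc, 48 mm in diameter, 4 mm thick: the end seat at the rack's +y end. The four alike seats a, b, c, d stand 70 mm apart in a straight row on a fixed wooden rack (a bar 66 mm wide, 290 mm long, 12 mm high, turned up to 0.2 rad). Origin: centre of the disc's underside, on the rack's top; the disc's top is 4 mm above it, about 16 mm above the cart top. y runs along the row from a to d, x across it, away from the robot.
- hopper: Fixed white enamel funnel hopper on a small steel stand over a tin cup, 92 mm across, 120 mm tall, standing on the cart top just beyond one end of the rack (next to seat_a or to seat_d, 117 mm from that seat's centre; a small loose jar 44 mm across and 55 mm tall stands likewise at the other end). Origin: centre of its foot, on the cart top.
- lower_joint: Bystander: loose blackwood clarinet lower joint with nickel keys, about 216 mm long and 31 mm thick, lying beyond the rack as seen from the robot. Origin: under the middle of its length, on the cart top; x along it.
Mind the look-alikes: they are no part of the job. What is shaped like the barrel_22 but orange, purple or red is not meant.

How it is judged:
By the outcome, as a careful person would: the job done as asked, in the order asked, and still so for the second after the job is handed in, with the robot touching nothing.
It also fails if it takes over 96 s, if anything falls off the work surface, if the arm or the gripper's body presses on something with over 40 N, if the wrist force passes 120 N, or if a joint passes its speed limit or range.

## Working session

There is one attempt and no reset: what is moved stays moved. The work goes in short steps, Python scripts to look and compute and a tool call to move; the robot and the scene stay as the last step left them, time stands still between calls to the robot, and variables do not carry over. Pictures are saved under pics/ and viewed, about 12 in all and at most 16, crops included, and the job is handed in when it is done.

Besides the shell and the picture viewer there is one more tool, called after ">>>" as name(argument=value, ...), one argument or row to a line, values as JSON. servo_tool: Moves the arm, as the interface text tells. Its arguments: {"type":"object","properties":{"rows":{"type":"array","items":{"type":"array","items":{"type":"number"}}}},"required":["rows"]}

```bash
mkdir -p pics; ls; cat > h.py <<'E'
from bench import *
import numpy as np, cv2, pickle
def snap(n,f):
    d=get_image(n); cv2.imwrite(f'pics/{f}.png',d['image'][:,:,::-1]); pickle.dump(d,open(f'pics/{f}.pkl','wb')); return d
def ray(d,u,v):
    m=np.array(d['mtx']); k=d['k1']
    q=np.array([(u-m[0,2])/m[0,0],(v-m[1,2])/m[1,1]]); p=q.copy()
    for _ in range(30): p=q/(1+k*(p@p))
    E=np.array(d['extrinsics']); return E[:3,3],E[:3,:3]@np.array([p[0],-p[1],-1])
def pz(d,u,v,z):
    o,r=ray(d,u,v); return o+r*(z-o[2])/r[2]
def proj(d,P):
    m=np.array(d['mtx']);E=np.array(d['extrinsics']);c=E[:3,:3].T@(np.array(P,float)-E[:3,3])
    p=np.array([c[0],-c[1]])/-c[2]; p=p*(1+d['k1']*(p@p)); return p[0]*m[0,0]+m[0,2],p[1]*m[1,1]+m[1,2]
def load(f): return pickle.load(open(f'pics/{f}.pkl','rb'))
E
python3 - <<'E'
from h import *
for n in('top','side'):
    d=snap(n,n+'0'); print(n,np.round(d['extrinsics'],3).tolist(),d['mtx'],d['k1'])
print(read_state())
E
```

```text
pics
top [[-0.026, 0.987, -0.161, 515.85], [-1.0, -0.024, 0.013, 28.662], [0.009, 0.162, 0.987, 695.916], [0.0, 0.0, 0.0, 1.0]] [[410.69662171   0.         275.17109509]
 [  0.         410.69662171 211.24062506]
 [  0.           0.           1.        ]] -0.030297922452762457
side [[0.703, 0.477, -0.528, 212.8], [-0.711, 0.477, -0.517, -367.539], [0.005, 0.739, 0.674, 543.579], [0.0, 0.0, 0.0, 1.0]] [[414.37689062   0.         278.75751682]
 [  0.         414.37689062 210.25839725]
 [  0.           0.           1.        ]] -0.1165081882774366
{'clock': 0.1, 'joints': array([-9.71400123e-01,  3.85511416e-01,  6.76760285e-03, -4.18309852e-04,
       -1.19401364e+00, -2.58605017e-01]), 'joint_vel': array([ 0.00140518, -0.00067092,  0.00356422,  0.00102635, -0.00072374,
        0.00186629]), 'joint_efforts': array([-3.39385415e-04, -3.93319952e+01,  1.88929296e+01,  4.19797227e+00,
       -2.57839194e-03,  3.15853796e-06]), 'position': array([ 208.7459346 , -588.58206167,  241.31626319]), 'ee_rot': array([-1.69496113e-01,  9.85530349e-01,  9.72571217e-04, -2.31085556e-04]), 'contact_force': array([ 0.42538398,  0.22463735, -1.33317488]), 'wrist_torque': array([-0.03619314,  0.02154435, -0.01999717]), 'gripper_width': 85.27201222176578}
```

View pics/top0.png

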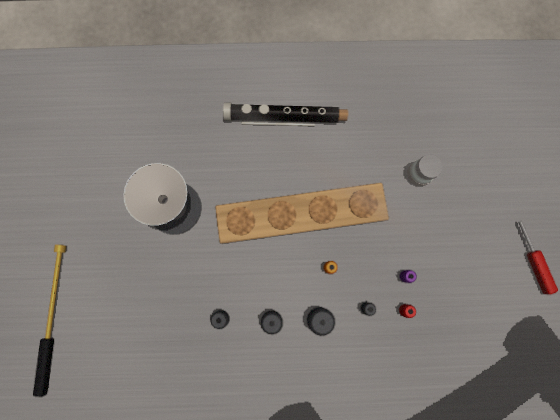

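View pics/side0.png

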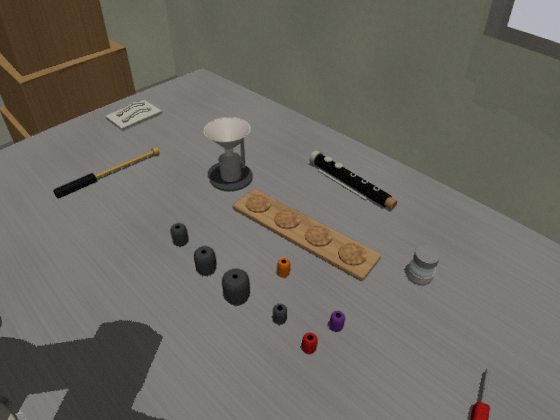

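The top picture shows the hopper at the left (+y) end, at (157,195). Seats run d→a from left to right: (240,221), (282,215), (322,209), (363,204). 

The barrel_22-shaped objects are dark (369,309), orange (331,267), purple (408,276) and red (408,311). Only the dark one fits; the coloured ones are ruled out by the brief. The other dark ones, by size, are 29 (220,319), 36 (272,322) and 43 (321,321). I'll confirm this in an enlarged crop.

```bash
python3 - <<'E'
from h import *
d=load('top0'); im=d['image'][:,:,::-1]
a=cv2.resize(im[180:345,200:400],None,fx=4,fy=4,interpolation=cv2.INTER_CUBIC)
a=a[:600]; a=cv2.convertScaleAbs(a,alpha=1.7,beta=10)
for k in range(0,200,20): cv2.putText(a,str(200+k),(k*4,10),0,.35,(0,255,255)); cv2.line(a,(k*4,12),(k*4,20),(0,255,255))
cv2.imwrite('pics/c1.png',np.vstack([a]))
b=cv2.resize(im[290:345,200:400],None,fx=4,fy=4,interpolation=cv2.INTER_CUBIC); b=cv2.convertScaleAbs(b,alpha=3,beta=0)
c=cv2.resize(im[180:245,210:390],None,fx=4,fy=4,interpolation=cv2.INTER_CUBIC)
c=cv2.copyMakeBorder(c,0,0,0,80,0); cv2.imwrite('pics/c1.png',np.vstack([c,b]))
for z,l in((16,[(240,221),(282,215),(322,209),(363,204)]),):
    for p in l: print(p,pz(d,*p,z).round(1))
for p,z in(((369,309),32),((220,319),38),((272,322),44),((321,321),50)): print(p,pz(d,*p,z*.75).round(1))
E
```

```text
(240, 221) [611.9  79.2  16. ]
(282, 215) [620.3   8.7  16. ]
(322, 209) [628.9 -58.8  16. ]
(363, 204) [ 635.8 -128.5   16. ]
(369, 309) [ 463.2 -126.3   24. ]
(220, 319) [454.4 111.8  28.5]
(272, 322) [448.2  29.7  33. ]
(321, 321) [448.1 -46.8  37.5]
```

View pics/c1.png

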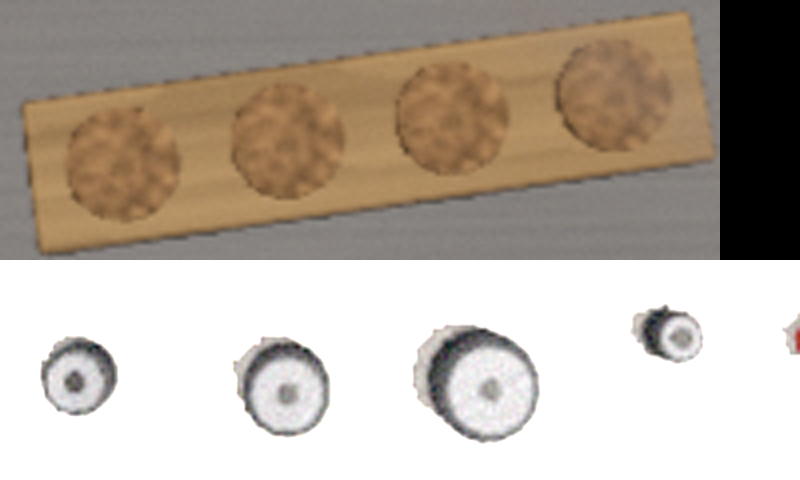

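```bash
python3 - <<'E'
from h import *
d=load('top0')
S=[pz(d,u,v,16) for u,v in((363.2,203.5),(322.7,209.2),(281.7,215),(240.5,220.7))]
print(np.round(S,1),np.linalg.norm(np.diff(S,axis=0),axis=1))
s=load('side0');im=s['image'][:,:,::-1]
a=cv2.resize(im[180:340,150:390],None,fx=3.3333,fy=3.3333,interpolation=cv2.INTER_CUBIC);a=cv2.convertScaleAbs(a,alpha=1.8,beta=15)
cv2.imwrite('pics/c2.png',a)
for n,p,z in((43,(321.9,321.6),50),(36,(271.2,322.9),44),(29,(218,320),38),(22,(369.7,309),32)):
    P=pz(d,*p,z);print(n,P.round(1),np.array(proj(s,P)).round(1), ((np.array(proj(s,P))-[150,180])*3.3333).round())
for P in S: print(((np.array(proj(s,P))-[150,180])*3.3333).round())
E
```

```text
[[ 636.6 -128.9   16. ]
 [ 628.5  -60.    16. ]
 [ 620.3    9.2   16. ]
 [ 612.4   78.3   16. ]] [69.41599461 69.69199489 69.54204465]
43 [448.5 -46.7  50. ] [235.6 276. ] [285. 320.]
36 [448.  31.  44.] [204.1 251.6] [180. 239.]
29 [453.9 113.7  38. ] [178.  226.9] [ 93. 156.]
22 [ 463.8 -125.5   32. ] [279.9 307.9] [433. 426.]
[675. 245.]
[562. 185.]
[458. 129.]
[362.  78.]
```

View pics/c2.png

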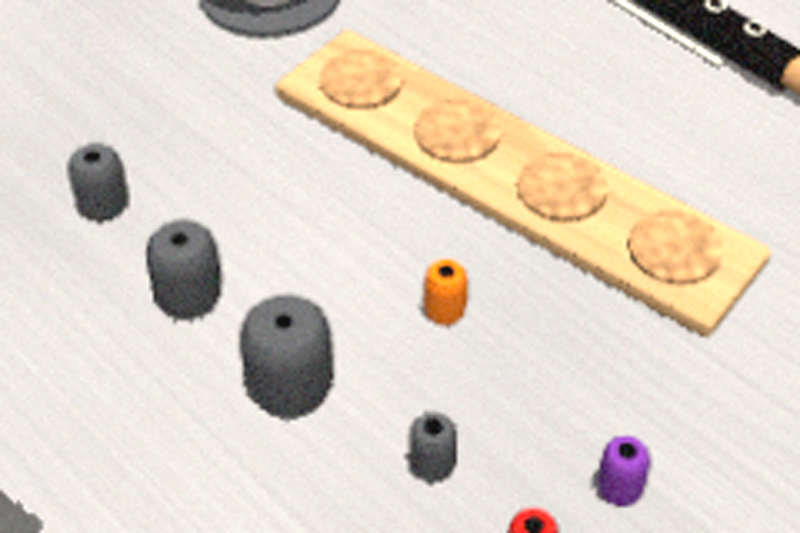

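>>> servo_tool(
  rows=[
    [1, 0, 0, 0, 0, 0, -8.5],
    [1, 0, 0, 0, 0, 0, -8.5],
    [1, 0, 0, 0, 0, 0, -8.5],
    [1, 0, 0, 0, 0, 0, -8.5],
    [1, 0, 0, 0, 0, 0, -8.5],
    [1, 0, 0, 0, 0, 0, -8.5],
    [1, 0, 0, 0, 0, 0, -8.5],
    [1, 0, 0, 0, 0, 0, -8.5],
    [1, 0, 0, 0, 0, 0, -2.5],
    [1, 0, 0, 0, 0, 0, 0],
  ],
)

```text
clock: 1.1
position: [208.8, -588.7, 241.7]
ee_rot: [0.707, -0.707, -0.001, -0.0]
contact_force: [0.6, -0.3, 0.6]
gripper_width: 85.7
```

The crop shows the four dark barrels with hole tops at (92,157), (179,239), (284,321) and (433,427). That is within a pixel or so of the top-camera projections, and the seats match too. The dark one beside orange, purple and red is barrel_22. I'll start with barrel_43, which goes to seat_a at the jar end.

>>> servo_tool(
  rows=[
    [1, -4.5, -2, 0, 0, 0, 0],
    [1, -4.5, -2, 0, 0, 0, 0],
    [1, -4.5, -2, 0, 0, 0, 0],
    [1, -4.5, -2, 0, 0, 0, 0],
    [1, -4.5, -2, 0, 0, 0, 0],
    [1, -4.5, -2, 0, 0, 0, 0],
    [1, -4.5, -2, 0, 0, 0, 0],
    [1, -4.5, -2, 0, 0, 0, 0],
    [1, -4.5, -2, 0, 0, 0, 0],
    [1, -4.5, -2, 0, 0, 0, 0],
    [1, -4.5, -2, 0, 0, 0, 0],
    [1, -4.5, -2, 0, 0, 0, 0],
  ],
)

```text
clock: 2.3
position: [448.9, -46.9, 242.5]
ee_rot: [-0.707, 0.707, -0.0, 0.0]
contact_force: [0.3, -0.4, 0.7]
gripper_width: 85.2
```

>>> servo_tool(
  rows=[
    [0.9, 0, 0, 3, 0, 0, 0],
    [0.9, 0, 0, 3, 0, 0, 0],
    [0.9, 0, 0, 0, 0, 0, 0],
    [0.9, 0, 0, 0, 0, 0, 0],
  ],
)

```text
clock: 2.7
position: [448.9, -49.1, 182.7]
ee_rot: [0.707, -0.707, 0.0, 0.0]
contact_force: [0.5, 0.4, 0.1]
gripper_width: 76.8
```

```bash
python3 - <<'E'
from h import *
d=snap('wrist','w1'); print(np.round(d['extrinsics'],2).tolist())
st=read_state();print(st['position'],st['ee_rot'],st['gripper_width'])
for P in((448.5,-46.7,50),(448,31,44),(453.9,113.7,38),(463.8,-125.5,32),(636.6,-128.9,16),(628.5,-60,16),(620.3,9.2,16)): print(P,np.round(proj(d,P)))
E
```

```text
[[-1.0, -0.0, -0.0, 449.27], [0.0, -0.95, -0.33, -133.64], [-0.0, -0.33, 0.95, 314.59], [0.0, 0.0, 0.0, 1.0]]
[449.52851082 -49.14849379 183.52099198] [ 7.07118225e-01 -7.07094681e-01  7.79854838e-04 -5.65654652e-04] 76.84239611525193
(448.5, -46.7, 50) [276. 205.]
(448, 31, 44) [277. 276.]
(453.9, 113.7, 38) [271. 338.]
(463.8, -125.5, 32) [259. 113.]
(636.6, -128.9, 16) [ 71. 108.]
(628.5, -60, 16) [ 95. 181.]
(620.3, 9.2, 16) [115. 244.]
```

View pics/w1.png

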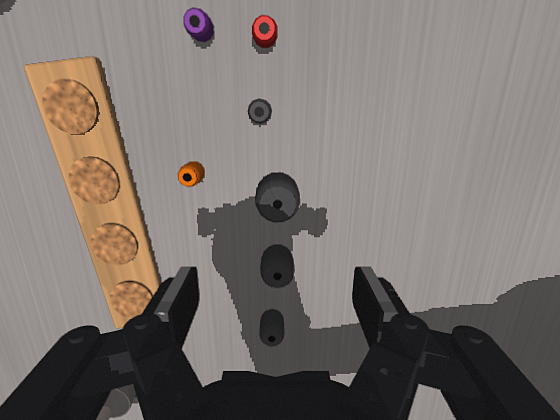

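The wrist view shows barrel_43's hole at (277,204), against (276,205) predicted. The 36, 29 and 22 holes also agree within about 2 px, so I'm descending.

>>> servo_tool(
  rows=[
    [0.85, -0.2, 0, 4, 0, 0, 0],
    [0.85, 0, 0, 4, 0, 0, 0],
    [0.85, 0, 0, 4, 0, 0, 0],
    [0.85, 0, 0, 2, 0, 0, 0],
    [0.85, 0, 0, 1.5, 0, 0, 0],
    [0.85, 0, 0, 0.5, 0, 0, 0],
    [0.85, 0, 0, 0, 0, 0, 0],
  ],
)

```text
clock: 3.45
position: [449.7, -47.0, 22.9]
ee_rot: [0.707, -0.707, 0.0, -0.001]
contact_force: [-0.4, -0.9, 0.3]
gripper_width: 72.7
```

>>> servo_tool(
  rows=[
    [0.3, 0, 0, 0, 0, 0, 0],
    [0.3, 0, 0, 0, 0, 0, 0],
    [0.3, 0, 0, 0, 0, 0, 0],
    [0.3, 0, 0, 0, 0, 0, 0],
    [0.3, 0, 0, 0, 0, 0, 0],
    [0.3, 0, 0, 0, 0, 0, 0],
    [0.3, 0, 0, 0, 0, 0, 0],
    [0.3, 0, 0, 0, 0, 0, 0],
  ],
)

```text
clock: 4.25
position: [448.4, -47.0, 23.7]
ee_rot: [0.707, -0.707, 0.0, -0.0]
contact_force: [-2.3, -0.1, 8.2]
gripper_width: 41.6
```

>>> servo_tool(
  rows=[
    [0.3, 0, 0, -1, 0, 0, 0],
    [0.3, 0, 0, -3, 0, 0, 0],
    [0.3, 0, 0, -3, 0, 0, 0],
    [0.3, 0, 0, -1, 0, 0, 0],
    [0.3, 1.0, -2, 0, 0, 0, 0],
    [0.3, 1.6, -3.8, 0, 0, 0, 0],
    [0.3, 1.6, -3.8, 0, 0, 0, 0],
    [0.3, 1.6, -3.8, 0, 0, 0, 0],
    [0.3, 1.4, -3.4, 0, 0, 0, 0],
    [0.3, 1.0, -2, 0, 0, 0, 0],
    [0.3, 0, 0, 0, 0, 0, 0],
    [0.3, 0, 0, 0, 0, 0, 0],
  ],
)

```text
clock: 5.45
position: [635.3, -128.8, 100.2]
ee_rot: [-0.707, 0.707, 0.002, -0.001]
contact_force: [-0.2, -0.6, -5.7]
gripper_width: 41.2
```

>>> servo_tool(
  rows=[
    [0.3, 0, 0, 0, 0, 0, 0],
    [0.3, 0, 0, 0, 0, 0, 0],
  ],
)

```text
clock: 5.65
position: [635.7, -128.4, 102.1]
ee_rot: [0.707, -0.707, -0.0, 0.0]
contact_force: [0.2, 0.2, -3.1]
gripper_width: 41.1
```

```bash
python3 - <<'E'
from h import *
d=snap('wrist','w2')
s=snap('side','s2')
im=s['image'][:,:,::-1]
st=read_state();print(st['position'],st['gripper_width'],st['contact_force'])
for D in(d,s):
  for z in (16,): print([np.round(proj(D,P)) for P in((636.6,-128.9,z),(628.5,-60,z))], np.round(proj(D,(636.6,-128.9,130))))
cv2.imwrite('pics/c3.png',np.hstack([d['image'][:,100:,::-1],cv2.convertScaleAbs(im[60:300,220:480],alpha=1.5,beta=10).repeat(2,0)[:420].repeat(1,1)])[:,:720])
E
```

```text
[ 636.16079217 -128.40777963  102.59827808] 41.27946184086479 [-0.64085538  0.60607587 -4.82703187]
[array([275., 220.]), array([285., 297.])] [274. 321.]
[array([352., 254.]), array([319., 236.])] [362. 203.]
```

View pics/w2.png

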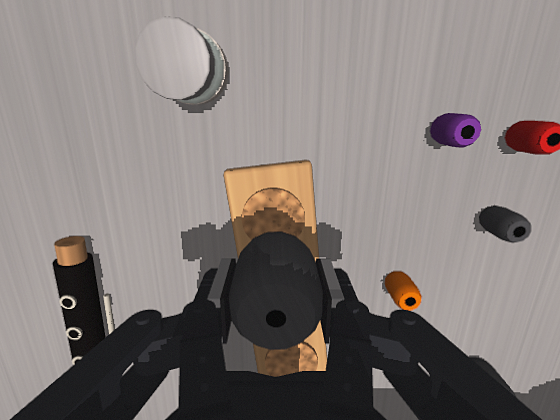

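The wrist view shows barrel_43 upright in the jaws, with its hole at (276,318) against (274,321) predicted. The seat circle spans 242–308, centred at 275, so it is aligned.

>>> servo_tool(
  rows=[
    [0.3, 0, 0, 2, 0, 0, 0],
    [0.3, 0, 0, 2, 0, 0, 0],
    [0.3, 0, 0, 1.5, 0, 0, 0],
    [0.3, 0, 0, 0.5, 0, 0, 0],
    [0.3, 0, 0, 0.1, 0, 0, 0],
    [0.3, 0, 0, 0.1, 0, 0, 0],
    [0.3, 0, 0, 0, 0, 0, 0],
    [0.3, 0, 0, 0, 0, 0, 0],
  ],
)

```text
clock: 6.55
position: [637.2, -128.8, 41.2]
ee_rot: [0.707, -0.707, 0.001, -0.001]
contact_force: [-0.5, 0.4, -5.4]
gripper_width: 41.4
```

>>> servo_tool(
  rows=[
    [0.3, 0, 0, 0.1, 0, 0, 0],
    [0.3, 0, 0, 0.1, 0, 0, 0],
    [0.3, 0, 0, 0, 0, 0, 0],
  ],
)

```text
clock: 6.85
position: [637.1, -128.9, 39.8]
ee_rot: [0.707, -0.707, 0.001, -0.0]
contact_force: [-2.5, 0.6, 3.8]
gripper_width: 41.2
```

Contact made. Release, lift, and go to barrel_36.

>>> servo_tool(
  rows=[
    [0.8, 0, 0, 0, 0, 0, 0],
    [0.8, 0, 0, 0, 0, 0, 0],
    [0.8, 0, 0, 0, 0, 0, 0],
    [0.8, 0, 0, 0, 0, 0, 0],
    [0.8, 0, 0, -2, 0, 0, 0],
    [0.8, 0, 0, -3, 0, 0, 0],
    [0.8, 0, 0, -4, 0, 0, 0],
    [0.8, 0, 0, 0, 0, 0, 0],
  ],
)

```text
clock: 7.65
position: [640.7, -129.3, 135.1]
ee_rot: [0.708, -0.706, 0.005, -0.004]
contact_force: [-0.5, -0.3, 1.0]
gripper_width: 68.1
```

>>> servo_tool(
  rows=[
    [0.75, -1.8, 2.1, 0, 0, 0, 0],
    [0.75, -2.6, 3.1, 0, 0, 0, 0],
    [0.75, -2.6, 3.1, 0, 0, 0, 0],
    [0.75, -2.6, 3.1, 0, 0, 0, 0],
    [0.75, -2.6, 3.1, 0, 0, 0, 0],
    [0.75, -2.0, 2.3, 0, 0, 0, 0],
    [0.75, -1.8, 2.1, 0, 0, 0, 0],
    [0.75, 0, 0, 0, 0, 0, 0],
    [0.75, 0, 0, 0, 0, 0, 0],
  ],
)

```text
clock: 8.55
position: [447.9, 31.5, 128.7]
ee_rot: [0.708, -0.706, 0.0, -0.001]
contact_force: [0.3, -0.2, -0.2]
gripper_width: 63.8
```

```bash
python3 - <<'E'
from h import *
d=snap('wrist','w3'); t=snap('top','t3')
st=read_state();print(st['position'],st['gripper_width'],st['contact_force'])
print([np.round(proj(d,P)) for P in((448,31,44),(453.9,113.7,38))])
# seat_a barrel in top picture
for P in((636.6,-128.9,66),): print(np.array(proj(t,P)).round(1))
c=lambda x,y,w,h:cv2.resize(t['image'][y:y+h,x:x+w,::-1],None,fx=4,fy=4,interpolation=cv2.INTER_CUBIC)
cv2.imwrite('pics/c4.png',np.hstack([d['image'][:,:,::-1][:400,200:350],cv2.convertScaleAbs(c(310,160,100,100),alpha=2,beta=0)]))
E
```

```text
[448.41606027  31.0155362  128.43361736] 64.37170707516313 [-0.08239808  0.44208429  0.96311769]
[array([276., 221.]), array([269., 308.])]
[370.2 197.8]
```

View pics/c4.png

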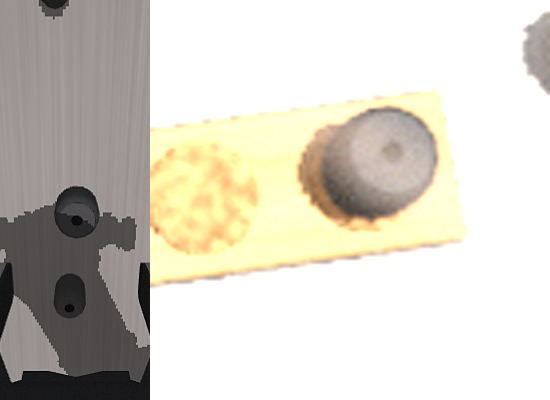

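Barrel_43 stands on seat_a with its hole at (370.4,197.6), against a target of (370.2,197.8). In the wrist view barrel_36's hole is at (277,219), which is also aligned. I'm grasping it.

>>> servo_tool(
  rows=[
    [0.75, 0, 0, 4, 0, 0, 0],
    [0.75, 0, 0, 4, 0, 0, 0],
    [0.75, 0, 0, 2, 0, 0, 0],
    [0.75, 0, 0, 0.9, 0, 0, 0],
    [0.75, 0, 0, 0, 0, 0, 0],
    [0.2, 0, 0, 0, 0, 0, 0],
    [0.2, 0, 0, 0, 0, 0, 0],
    [0.2, 0, 0, 0, 0, 0, 0],
    [0.2, 0, 0, 0, 0, 0, 0],
    [0.2, 0, 0, 0, 0, 0, 0],
    [0.2, 0, 0, 0, 0, 0, 0],
    [0.2, 0, 0, 0, 0, 0, 0],
  ],
)

```text
clock: 9.85
position: [448.4, 31.3, 20.7]
ee_rot: [0.707, -0.707, 0.001, -0.001]
contact_force: [-1.1, -0.1, 6.7]
gripper_width: 34.2
```

>>> servo_tool(
  rows=[
    [0.2, 0, 0, -1, 0, 0, 0],
    [0.2, 0, 0, -3, 0, 0, 0],
    [0.2, 0, 0, -3, 0, 0, 0],
    [0.2, 0, 0, -1, 0, 0, 0],
    [0.2, 1.0, -2, 0, 0, 0, 0],
    [0.2, 1.9, -3.7, 0, 0, 0, 0],
    [0.2, 1.9, -3.7, 0, 0, 0, 0],
    [0.2, 1.9, -3.7, 0, 0, 0, 0],
    [0.2, 1.4, -2.9, 0, 0, 0, 0],
    [0.2, 1.0, -2, 0, 0, 0, 0],
    [0.2, 0, 0, 0, 0, 0, 0],
    [0.2, 0, 0, 0, 0, 0, 0],
  ],
)

```text
clock: 11.05
position: [626.6, -60.0, 97.8]
ee_rot: [-0.707, 0.707, 0.001, -0.001]
contact_force: [-1.2, 0.2, -2.1]
gripper_width: 33.8
```

>>> servo_tool(
  rows=[
    [0.2, 0, 0, 0, 0, 0, 0],
    [0.2, 0, 0, 2, 0, 0, 0],
    [0.2, 0, 0, 2, 0, 0, 0],
    [0.2, 0, 0, 1.5, 0, 0, 0],
    [0.2, 0, 0, 0.5, 0, 0, 0],
    [0.2, 0, 0, 0.1, 0, 0, 0],
    [0.2, 0, 0, 0.1, 0, 0, 0],
    [0.2, 0, 0, 0, 0, 0, 0],
    [0.2, 0, 0, 0, 0, 0, 0],
  ],
)

```text
clock: 11.95
position: [628.1, -59.8, 38.2]
ee_rot: [0.707, -0.707, 0.0, -0.001]
contact_force: [0.4, -0.0, -3.2]
gripper_width: 34.2
```

>>> servo_tool(
  rows=[
    [0.2, 0, 0, 0.1, 0, 0, 0],
    [0.2, 0, 0, 0.1, 0, 0, 0],
    [0.2, 0, 0, 0, 0, 0, 0],
  ],
)

```text
clock: 12.25
position: [628.1, -59.8, 36.8]
ee_rot: [0.707, -0.707, 0.0, -0.0]
contact_force: [-3.2, 1.2, 5.2]
gripper_width: 34.1
```

>>> servo_tool(
  rows=[
    [0.75, 0, 0, 0, 0, 0, 0],
    [0.75, 0, 0, 0, 0, 0, 0],
    [0.75, 0, 0, 0, 0, 0, 0],
    [0.75, 0, 0, 0, 0, 0, 0],
    [0.75, 0, 0, -2, 0, 0, 0],
    [0.75, 0, 0, -3, 0, 0, 0],
    [0.75, 0, 0, -4, 0, 0, 0],
    [0.75, 0, 0, 0, 0, 0, 0],
  ],
)

```text
clock: 13.05
position: [631.6, -59.8, 131.7]
ee_rot: [0.708, -0.706, 0.004, -0.004]
contact_force: [0.4, -0.6, 0.3]
gripper_width: 63.7
```

>>> servo_tool(
  rows=[
    [0.7, -2, 2, 0, 0, 0, 0],
    [0.7, -2.9, 2.9, 0, 0, 0, 0],
    [0.7, -2.9, 2.9, 0, 0, 0, 0],
    [0.7, -2.9, 2.9, 0, 0, 0, 0],
    [0.7, -2.9, 2.9, 0, 0, 0, 0],
    [0.7, -1.9, 1.9, 0, 0, 0, 0],
    [0.7, -1.9, 1.9, 0, 0, 0, 0],
    [0.7, 0, 0, 0, 0, 0, 0],
    [0.7, 0, 0, 0, 0, 0, 0],
    [0.7, 0, 0, 0, 0, 0, 0],
  ],
)

```text
clock: 14.05
position: [454.1, 113.9, 125.3]
ee_rot: [0.707, -0.707, 0.0, -0.0]
contact_force: [-0.7, -0.1, -0.1]
gripper_width: 60.0
```

```bash
python3 - <<'E'
from h import *
d=snap('wrist','w5'); t=snap('top','t5')
st=read_state();print(st['position'],st['gripper_width'],st['contact_force'])
print(np.round(proj(d,(453.9,113.7,38))))
for P in((628.5,-60,60),): print(np.array(proj(t,P)).round(1))
c=lambda x,y,w,h:cv2.resize(t['image'][y:y+h,x:x+w,::-1],None,fx=4,fy=4,interpolation=cv2.INTER_CUBIC)
cv2.imwrite('pics/c5.png',np.hstack([d['image'][:,:,::-1][:400,200:350],cv2.convertScaleAbs(c(280,160,130,100),alpha=2,beta=0)]))
E
```

```text
[454.13795499 113.64226212 125.17247952] 59.679388415249235 [ 0.14354676  0.00743579 -0.20748816]
[276. 220.]
[326.1 204.6]
```

View pics/c5.png

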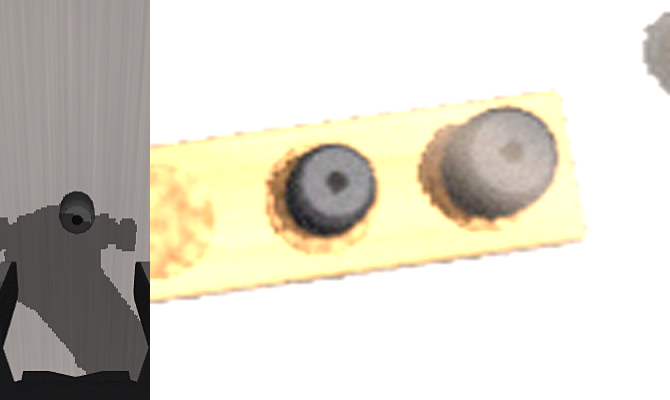

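Barrel_36 is on seat_b with its hole at (326.6,205.1), against a target of (326.1,204.6). Barrel_29's hole is at (277,219) in the wrist view, aligned.

>>> servo_tool(
  rows=[
    [0.7, 0, 0, 4, 0, 0, 0],
    [0.7, 0, 0, 4, 0, 0, 0],
    [0.7, 0, 0, 2, 0, 0, 0],
    [0.7, 0, 0, 0.9, 0, 0, 0],
    [0.7, 0, 0, 0, 0, 0, 0],
    [0.1, 0, 0, 0, 0, 0, 0],
    [0.1, 0, 0, 0, 0, 0, 0],
    [0.1, 0, 0, 0, 0, 0, 0],
    [0.1, 0, 0, 0, 0, 0, 0],
    [0.1, 0, 0, 0, 0, 0, 0],
    [0.1, 0, 0, 0, 0, 0, 0],
    [0.1, 0, 0, 0, 0, 0, 0],
  ],
)

```text
clock: 15.35
position: [454.4, 114.5, 17.8]
ee_rot: [0.707, -0.707, 0.0, -0.001]
contact_force: [-2.0, 0.2, 6.4]
gripper_width: 27.2
```

>>> servo_tool(
  rows=[
    [0.1, 0, 0, -1, 0, 0, 0],
    [0.1, 0, 0, -3, 0, 0, 0],
    [0.1, 0, 0, -3, 0, 0, 0],
    [0.1, 0, 0, -1, 0, 0, 0],
    [0.1, 1.2, -2, 0, 0, 0, 0],
    [0.1, 2.2, -3.4, 0, 0, 0, 0],
    [0.1, 2.2, -3.4, 0, 0, 0, 0],
    [0.1, 2.2, -3.4, 0, 0, 0, 0],
    [0.1, 1.5, -2.4, 0, 0, 0, 0],
    [0.1, 1.2, -2, 0, 0, 0, 0],
    [0.1, 0, 0, 0, 0, 0, 0],
    [0.1, 0, 0, 0, 0, 0, 0],
  ],
)

```text
clock: 16.55
position: [618.7, 8.8, 95.1]
ee_rot: [-0.707, 0.707, 0.001, -0.001]
contact_force: [-0.6, -0.8, -1.3]
gripper_width: 27.0
```

>>> servo_tool(
  rows=[
    [0.1, 0, 0, 0, 0, 0, 0],
    [0.1, 0, 0, 2, 0, 0, 0],
    [0.1, 0, 0, 2, 0, 0, 0],
    [0.1, 0, 0, 1.5, 0, 0, 0],
    [0.1, 0, 0, 0.5, 0, 0, 0],
    [0.1, 0, 0, 0.1, 0, 0, 0],
    [0.1, 0, 0, 0.1, 0, 0, 0],
    [0.1, 0, 0, 0.1, 0, 0, 0],
    [0.1, 0, 0, 0, 0, 0, 0],
    [0.1, 0, 0, 0, 0, 0, 0],
  ],
)

```text
clock: 17.55
position: [619.9, 9.2, 33.9]
ee_rot: [0.707, -0.707, 0.0, -0.0]
contact_force: [-1.0, 0.7, -1.5]
gripper_width: 26.7
```

>>> servo_tool(
  rows=[
    [0.1, 0, 0, 0.1, 0, 0, 0],
    [0.1, 0, 0, 0, 0, 0, 0],
    [0.1, 0, 0, 0, 0, 0, 0],
  ],
)

```text
clock: 17.85
position: [619.9, 9.2, 33.8]
ee_rot: [0.707, -0.707, 0.0, -0.0]
contact_force: [-2.4, -0.2, 5.4]
gripper_width: 26.9
```

>>> servo_tool(
  rows=[
    [0.7, 0, 0, 0, 0, 0, 0],
    [0.7, 0, 0, 0, 0, 0, 0],
    [0.7, 0, 0, 0, 0, 0, 0],
    [0.7, 0, 0, 0, 0, 0, 0],
    [0.7, 0, 0, -2, 0, 0, 0],
    [0.7, 0, 0, -3, 0, 0, 0],
    [0.7, 0, 0, -4, 0, 0, 0],
    [0.7, 0, 0, 0, 0, 0, 0],
  ],
)

```text
clock: 18.65
position: [623.5, 9.6, 128.6]
ee_rot: [0.708, -0.706, 0.004, -0.005]
contact_force: [1.3, -0.4, 0.9]
gripper_width: 60.0
```

>>> servo_tool(
  rows=[
    [0.6, 1.4, 1.6, 0, 0, 0, 0],
    [0.6, 2.5, 2.9, 0, 0, 0, 0],
    [0.6, 2.5, 2.9, 0, 0, 0, 0],
    [0.6, 2.5, 2.9, 0, 0, 0, 0],
    [0.6, 1.9, 2.2, 0, 0, 0, 0],
    [0.6, 1.5, 1.7, 0, 0, 0, 0],
    [0.6, 1.2, 1.4, 0, 0, 0, 0],
    [0.6, 0, 0, 0, 0, 0, 0],
    [0.6, 0, 0, 0, 0, 0, 0],
    [0.6, 0, 0, 0, 0, 0, 0],
  ],
)

```text
clock: 19.65
position: [464.7, -125.6, 122.4]
ee_rot: [0.707, -0.707, 0.0, -0.0]
contact_force: [0.7, -0.1, -0.0]
gripper_width: 51.3
```

```bash
python3 - <<'E'
from h import *
d=snap('wrist','w6'); t=snap('top','t6')
st=read_state();print(st['position'],st['gripper_width'],st['contact_force'])
print(np.round(proj(d,(463.8,-125.5,32))))
for P in((620.3,9.2,54),): print(np.array(proj(t,P)).round(1))
c=lambda x,y,w,h:cv2.resize(t['image'][y:y+h,x:x+w,::-1],None,fx=4,fy=4,interpolation=cv2.INTER_CUBIC)
cv2.imwrite('pics/c6.png',np.hstack([d['image'][:,:,::-1][:400,200:350],cv2.convertScaleAbs(c(250,160,160,100),alpha=2,beta=0)]))
E
```

```text
[ 464.4882239  -125.46283835  122.24515598] 51.36073623660369 [ 0.47199156 -0.09680735 -0.33126409]
[277. 219.]
[282.3 211.4]
```

View pics/c6.png

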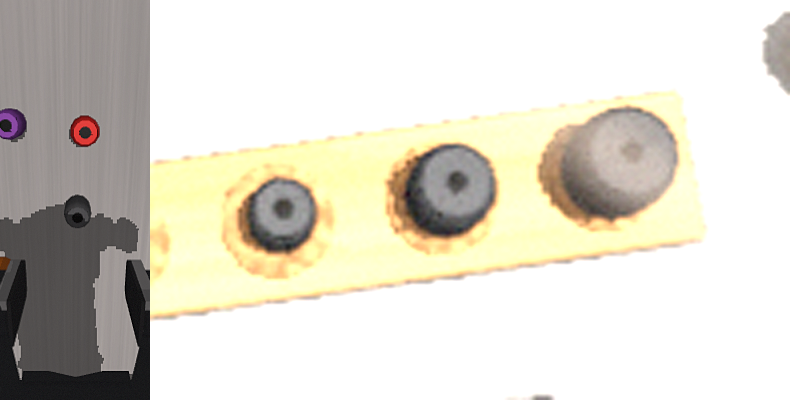

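Barrel_29 is on seat_c with its hole at (283.1,211.9), against a target of (282.3,211.4), about 1 mm off. Barrel_22's hole is at (278,217), aligned. I'm grasping it.

>>> servo_tool(
  rows=[
    [0.6, 0, 0, 4, 0, 0, 0],
    [0.6, 0, 0, 4, 0, 0, 0],
    [0.6, 0, 0, 2, 0, 0, 0],
    [0.6, 0, 0, 0.8, 0, 0, 0],
    [0.6, 0, 0, 0, 0, 0, 0],
    [0.05, 0, 0, 0, 0, 0, 0],
    [0.05, 0, 0, 0, 0, 0, 0],
    [0.05, 0, 0, 0, 0, 0, 0],
    [0.05, 0, 0, 0, 0, 0, 0],
    [0.05, 0, 0, 0, 0, 0, 0],
    [0.05, 0, 0, 0, 0, 0, 0],
    [0.05, 0, 0, 0, 0, 0, 0],
  ],
)

```text
clock: 20.95
position: [464.7, -125.8, 15.8]
ee_rot: [0.707, -0.707, 0.001, -0.001]
contact_force: [-2.1, 1.4, 6.3]
gripper_width: 19.8
```

>>> servo_tool(
  rows=[
    [0.05, 0, 0, -1, 0, 0, 0],
    [0.05, 0, 0, -3, 0, 0, 0],
    [0.05, 0, 0, -3, 0, 0, 0],
    [0.05, 0, 0, -1, 0, 0, 0],
    [0.05, -2.4, -1.8, 0, 0, 0, 0],
    [0.05, -3.6, -2.6, 0, 0, 0, 0],
    [0.05, -3.6, -2.6, 0, 0, 0, 0],
    [0.05, -3.6, -2.6, 0, 0, 0, 0],
    [0.05, -3.0, -2.2, 0, 0, 0, 0],
    [0.05, -2.4, -1.7, 0, 0, 0, 0],
    [0.05, -1.8, -1.3, 0, 0, 0, 0],
    [0.05, 0, 0, 0, 0, 0, 0],
  ],
)

```text
clock: 22.15
position: [612.8, 80.4, 93.6]
ee_rot: [0.708, -0.706, 0.0, -0.0]
contact_force: [-0.9, 0.0, -1.3]
gripper_width: 19.7
```

>>> servo_tool(
  rows=[
    [0.05, 0, 0, 0, 0, 0, 0],
    [0.05, 0, 0, 0, 0, 0, 0],
    [0.05, 0, 0, 2, 0, 0, 0],
    [0.05, 0, 0, 2, 0, 0, 0],
    [0.05, 0, 0, 1.5, 0, 0, 0],
    [0.05, 0, 0, 0.5, 0, 0, 0],
    [0.05, 0, 0, 0.1, 0, 0, 0],
    [0.05, 0, 0, 0.1, 0, 0, 0],
    [0.05, 0, 0, 0.1, 0, 0, 0],
    [0.05, 0, 0, 0, 0, 0, 0],
    [0.05, 0, 0, 0, 0, 0, 0],
  ],
)

```text
clock: 23.25
position: [611.9, 78.3, 31.8]
ee_rot: [0.707, -0.707, 0.0, -0.0]
contact_force: [-0.3, -0.8, -0.8]
gripper_width: 19.7
```

>>> servo_tool(
  rows=[
    [0.05, 0, 0, 0.1, 0, 0, 0],
    [0.05, 0, 0, 0, 0, 0, 0],
    [0.05, 0, 0, 0, 0, 0, 0],
  ],
)

```text
clock: 23.55
position: [611.9, 78.3, 31.8]
ee_rot: [0.707, -0.707, 0.0, -0.0]
contact_force: [-2.6, -0.5, 5.4]
gripper_width: 19.9
```

Contact made. Release, retreat straight up, then move back towards the robot to clear the view.

>>> servo_tool(
  rows=[
    [0.7, 0, 0, 0, 0, 0, 0],
    [0.7, 0, 0, 0, 0, 0, 0],
    [0.7, 0, 0, 0, 0, 0, 0],
    [0.7, 0, 0, 0, 0, 0, 0],
    [0.7, 0, 0, -2, 0, 0, 0],
    [0.7, 0, 0, -3, 0, 0, 0],
    [0.7, 0, 0, -4, 0, 0, 0],
    [0.7, 0, 0, -4, 0, 0, 0],
    [0.7, 0, 0, -2, 0, 0, 0],
    [0.7, 0, 0, 0, 0, 0, 0],
  ],
)

```text
clock: 24.55
position: [613.6, 78.7, 184.5]
ee_rot: [0.707, -0.707, 0.002, -0.004]
contact_force: [0.2, 0.5, -0.4]
gripper_width: 59.2
```

>>> servo_tool(
  rows=[
    [0.7, 0, 3, 0, 0, 0, 0],
    [0.7, 0, 4, 0, 0, 0, 0],
    [0.7, 0, 4, 0, 0, 0, 0],
    [0.7, 0, 4, 0, 0, 0, 0],
    [0.7, 0, 3, 0, 0, 0, 0],
    [0.7, 0, 0, 0, 0, 0, 0],
    [0.7, 0, 0, 0, 0, 0, 0],
    [0.7, 0, 0, 0, 0, 0, 0],
  ],
)

```text
clock: 25.35
position: [432.4, 78.3, 180.0]
ee_rot: [0.707, -0.707, 0.0, 0.0]
contact_force: [-0.0, -1.1, 0.2]
gripper_width: 59.6
```

```bash
python3 - <<'E'
from h import *
t=snap('top','t7'); s=snap('side','s7')
st=read_state();print(st['position'],st['contact_force'])
S=((636.6,-128.9,66),(628.5,-60,60),(620.3,9.2,54),(612.4,78.3,48))
for P in S: print(((np.array(proj(t,P))-[210,160]+.5)*4).round(), ((np.array(proj(s,P))-[220,130]+.5)*4-[0,0]).round()+[0,300])
c=lambda t,x,y,w,h,a:cv2.convertScaleAbs(cv2.resize(t['image'][y:y+h,x:x+w,::-1],None,fx=4,fy=4,interpolation=cv2.INTER_CUBIC),alpha=a)
cv2.imwrite('pics/c7.png',np.vstack([c(t,210,160,190,75,2),c(s,220,170,190,75,1.5)]))
cv2.imwrite('pics/s7f.png',s['image'][:,:,::-1])
E
```

```text
[432.43619194  78.20799662 179.90826279] [0.54932011 0.16988906 1.17452143]
[643. 153.] [547. 714.]
[467. 180.] [404. 652.]
[291. 207.] [273. 596.]
[118. 234.] [154. 544.]
```

View pics/c7.png

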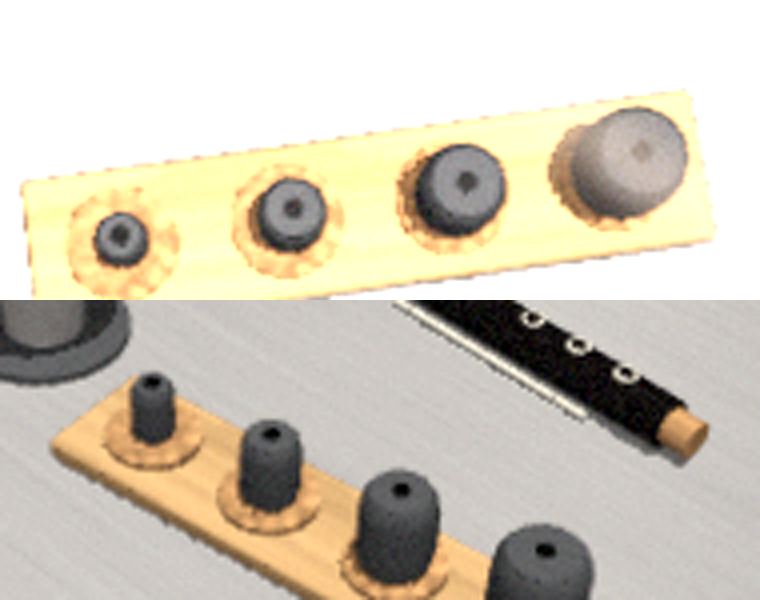

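View pics/s7f.png

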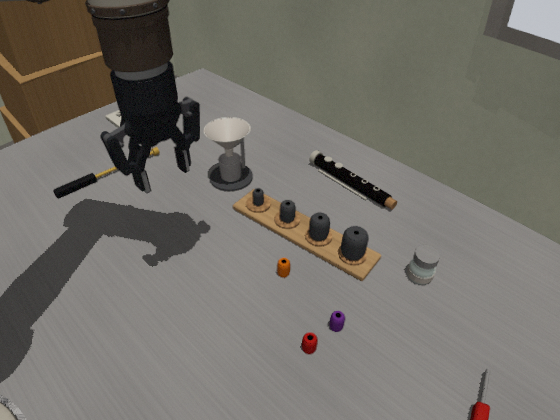

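The final pictures show all four barrels upright, hole up, smallest at the hopper end. The top holes are at (120,234), (293,209), (467,181) and (641,152) in the crop, within 2 px of their targets at 4x. In the side crop they are within 4 px at 4x. The look-alikes and the joint have not moved, so I'm handing in.

```bash
python3 -c "
from bench import *
print(job_done())"
```

```text
the job is handed in; nothing more can be done
None
```

All four barrels stand upright, screw hole up, on the cork seats in size order. barrel_22 is on seat_d next to the hopper, barrel_29 on seat_c, barrel_36 on seat_b and barrel_43 on seat_a. The blackwood joint and the coloured look-alikes were not touched.

My last checks with the top and side cameras put every barrel within about 1 mm of its seat centre, to the cameras' 2 mm calibration. The highest force I read was about 8 N, and the robot's clock was at about 25 s. The gripper was clear of everything at hand-in. No check failed or disagreed.

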